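Crank the standby generator from the basement start panel

ROBOT

A 6-joint arm with a two-finger parallel gripper is mounted at the origin on the work surface. World frame = base frame: x ahead of the robot, y to its left, z up, the work surface at z = 0. Lengths are in m, angles in rad, forces in N, time in s.
With the tool pointing down it reaches from about 0.35 to 1 m from the base axis. Payload 7.1 kg.
Tool frame: the origin (TCP) lies at the very end of the fingers, on their centre line; the grasp point (between the pads) lies 19 mm behind it (ctrl.grasp_offset is the distance from the TCP to the grasp point, in m); z points along the fingers, y is the line along which they close (so a half turn about z gives the same grasp; the last joint's range is limited). The gripper opens to 85 mm and grips with 20 to 120 N. Pads are 22 mm wide; open, the fingers measure 114 mm over their backs; the gripper's body (76 mm by 85 mm) begins 54 mm behind the grasp point. The pads swing forward as they close: fully open they stand 13 mm farther back than shut.
Start: joints at [1.192, 0.423, 1.63, -0, 1.089, -0.019], TCP at [0.22, 0.585, 0.231] pointing down, gripper open.
Joint ranges: [-3, 3], [-0.9, 2.11], [0.09, 2.58], [-1.31, 4.45], [0.11, 2.69], [-2.54, 2.54]. Speed limits (rad/s): [2.39, 2.39, 3.01, 3.14, 3.14, 3.14].

INTERFACE

Orientations are given as a 3x3 rotation matrix whose columns are the frame's x, y, z axes.
In Python, from plant import ctrl gives the robot as it stands.
- The arm moves only by the tool step_arm, never from a script. Its argument "deltas" is a list of rows, each a list of 3 entries, a list of its own where there are three numbers: the shift along the tool's x, y, z in m, then the turn about the tool's z in degrees, then the opening, from -1 (shut) to 1 (fully open). In form: [[[dx, dy, dz], twist, gripper], ...]. A call has 1 to 20 rows; each row shifts and turns the commanded pose from where the row before left it, along the tool's axes as they then stand; what a row does not reach is not made up. A row lasts 1/12 s, in which the tool goes at most 41.7 mm and 7.16 degrees, less where a joint would pass 70% of its speed; a pose out of reach is approached as far as the arm can. A call is refused whole if a number of a shift passes 0.0417 or a number of a turn 7.16, either way. A call with a gripper value outside its range is refused whole. The fingers move at their own pace and stop on an object; "grip_force" is the grip in N (left out, the last holds). Time passes only in rows, so rows that do not move let the fingers close. It gives the time, the measured TCP pose, the force, the opening and the grip force at its end, in the units of the state.
- ctrl.get_state(): the state, without advancing time (a new reading comes with each control period).
- ctrl.camera(name): name is "side" or "top" or "wrist"; returns the picture (480x640x3 uint8, red, green, blue); there is no depth.
- ctrl.calibration(name): a dict with "K" (3x3 intrinsics, pixels), "camera_from_world" (4x4, takes a point from world to camera coordinates). Camera axes: x right, y down, z forward; pixel columns grow to the right and rows downward; lengths in m; the calibration is good to about 2 mm. The wrist camera is an equidistant fisheye: a pixel r from the principal point sees the ray r / f radians off the axis. A picture is of the moment at which its call begins: read the wrist's pose just before it. calibration takes no time and is no camera call; for the wrist camera it gives the pose at the moment of the call.
- ctrl.job_done(): hands the job in; it is judged then, once.
The state is a dict: "time": time; "qpos": joint angles; "qvel": joint speeds; "joint_torque": joint torques, N m; "position": TCP position; "orientation": TCP orientation; "wrist_force": force on the tool from outside, world axes, zero at the start; "torque": the same for the moment, N m; "width": finger opening in m; "gripper_force": force on a finger pad.
Only numpy, scipy, OpenCV 4.12 (cv2) and the standard library are available. Lean on these libraries where they do the work, as an engineer would, in place of code of your own. Each camera call takes 0.05 s, during which the arm holds its last target. There are 200 camera calls.

TASK

Cold-start the outdoor standby generator from its remote panel on the basement bench. First pull the round choke knob out until the whole red half-choke band on its stem has just come out of the bushing, and let go of it; then turn the engine switch clockwise from OFF, past its two click stops (yellow and green dots), to START at the red dot, and hold it there against its return spring. Finish while still holding the switch at START; leave the choke at its band and the jar, torch and fuse box alone.

Things in the scene. Friction and masses are not known exactly. Their poses are not given: they have to be found in the camera images.
- console: Grey sloping steel enclosure bolted to the bench, 204 mm deep (x), 320 wide (y); origin under its centre, on the bench. At yaw 0 its low front edge (60 mm) faces -x; its aluminium face slopes up at 0.21 rad to 102 mm at the back, 81 mm in the middle. On the face, 12 mm nearer the front than the middle: choke knob 88 mm to +y, engine switch 78 mm to -y. Meters and lamps stand 10 mm high at most.
- choke_top (a point): Centre of the flat top of the black round choke knob (white disc on top). z axis: out of the sloping face, the way to pull. Knob 28 mm across, 30 mm tall; fully in, its top stands 43 mm off the face, above a steel bushing 18 mm across that ends 12 mm off the face. Steel stem 8 mm across.
- choke (a joint): Choke pull, m: 0 fully in, 0.050 at its stop; may start partly out. The 8 mm wide red band on the stem begins to show at 0.022 and is wholly out of the bushing at 0.030, the half-choke mark. A spring draws it in (up to 2.5 N) but about 4 N of cable friction keeps it wherever it is let go; pulling takes 4 to 7 N.
- switch_grip (a point): On the axis of the black engine switch, at mid height of its bar grip, 26 mm off the face. z axis: out of the face, the turning axis; x axis: along the bar to its white pointer end (turns with it). Bar 44 mm long, 12 thick, 24 tall, on a disc 42 mm across whose top is 14 mm off the face. Coloured dots lie on the face 38 mm from the axis.
- engine_switch (a joint): Turn of the engine switch, rad, clockwise from above: OFF 0 (white dot), first click stop 0.45 (yellow), second click stop, RUN, 0.91 (green), START 1.35 (red), made from 1.22 on; hard stop 1.40. The click stops take up to about 0.1 N m to leave. Beyond RUN a spring of up to 0.25 N m turns it back to RUN when let go.
- jar: Glass preserving jar with brass lid, 72 mm across, 100 mm tall, standing beside the console; origin under its centre.
- torch: Yellow torch standing on its head, 48 mm across the head, 132 mm tall; origin under its centre.
- fuse_box: Small carton of fuses with a blue band, 55 x 85 x 30 mm, lying behind the console; origin under its centre.

How it is judged:
By the outcome, as a careful person would: the job done as asked, in the order asked, and still so for the second after the job is handed in, while the arm keeps its last pose, push and grip.
It also fails if it takes over 48 s, if anything falls off the work surface, if the arm or the gripper's body presses on something with over 40 N, if the wrist force passes 120 N, or if a joint passes its speed limit or range.

## Working session

There is one attempt and no reset: what is moved stays moved. The work goes in short steps, Python scripts to look and compute and a tool call to move; the robot and the scene stay as the last step left them, time stands still between calls to the robot, and variables do not carry over. Pictures are saved under pics/ and viewed, at most 10 in all, crops included, and the job is handed in when it is done.

Besides the shell and the picture viewer there is one more tool, called after "Request:" by a JSON object that holds its "api" and its "payload", one argument or row to a line. step_arm: Moves the arm, as the interface text tells. Its arguments: {"type":"object","properties":{"deltas":{"type":"array","items":{"type":"array"}},"grip_force":{"type":"number"}},"required":["deltas"]}

```bash
ls; mkdir -p pics
python3 - <<'E'
from plant import ctrl
import cv2
s=ctrl.get_state();print(s['time'],s['position'],s['orientation'],s['width'])
for n in("top","side"):
    im=ctrl.camera(n);cv2.imwrite(f"pics/{n}0.png",im[:,:,::-1])
    c=ctrl.calibration(n);print(c)
E
```

```text
pics
0.0 [0.21983203 0.5844505  0.23054104] [[-9.35969160e-01  3.52081564e-01 -5.51713261e-04]
 [ 3.52081996e-01  9.35967993e-01 -1.47761631e-03]
 [-3.85550668e-06 -1.57725160e-03 -9.99998756e-01]] 0.0857561955599166
{'K': array([[622.03004098,   0.        , 318.48725786],
       [  0.        , 622.03004098, 235.59166912],
       [  0.        ,   0.        ,   1.        ]]), 'camera_from_world': array([[-0.01357105, -0.99990113, -0.00368292,  0.04304106],
       [-0.99713873,  0.01380731, -0.07432166,  0.63127178],
       [ 0.07436516,  0.00266375, -0.99722752,  1.38778612],
       [ 0.        ,  0.        ,  0.        ,  1.        ]])}
{'K': array([[522.86639799,   0.        , 325.72825647],
       [  0.        , 522.86639799, 233.23382032],
       [  0.        ,   0.        ,   1.        ]]), 'camera_from_world': array([[ 0.96355072, -0.26709223, -0.01522358, -0.58998718],
       [-0.21672093, -0.74593812, -0.62976849,  0.21018917],
       [ 0.15685042,  0.61011315, -0.77663369,  1.00413959],
       [ 0.        ,  0.        ,  0.        ,  1.        ]])}
```

View pics/top0.png

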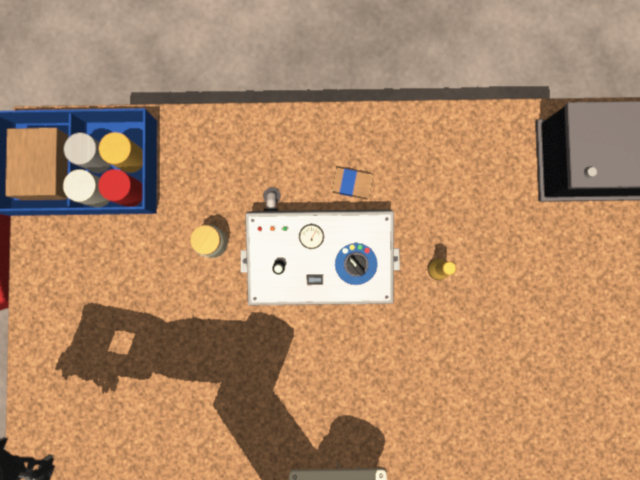

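View pics/side0.png

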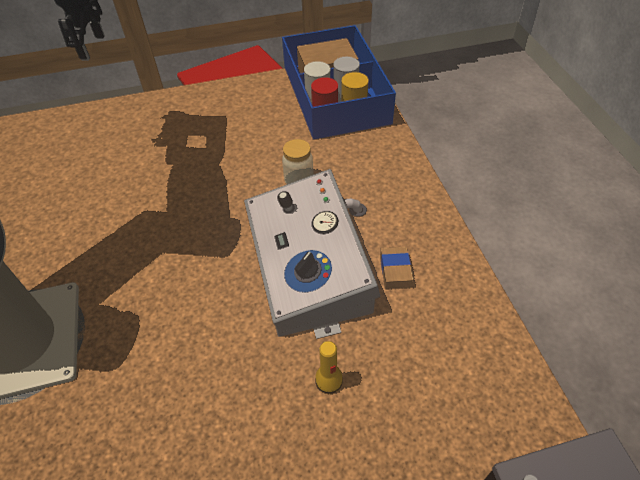

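The top view shows the console face at pixels (248,213) to (394,303), with the choke knob near (279,267) and the switch near (357,263). In the side view the knob is near (285,198) and the switch near (307,267). I'll zoom in on both.

Run:
```python
import cv2,numpy as np
t=cv2.imread("pics/top0.png");s=cv2.imread("pics/side0.png")
f=lambda im,x,y:cv2.resize(im[y:y+37,x:x+50],(400,296),interpolation=cv2.INTER_CUBIC)
a=np.vstack([np.hstack([f(t,255,250),f(t,332,245)]),np.hstack([f(s,260,182),f(s,283,247)])])
cv2.imwrite("pics/crop1.png",a)
```

```text
(no output)
```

View pics/crop1.png

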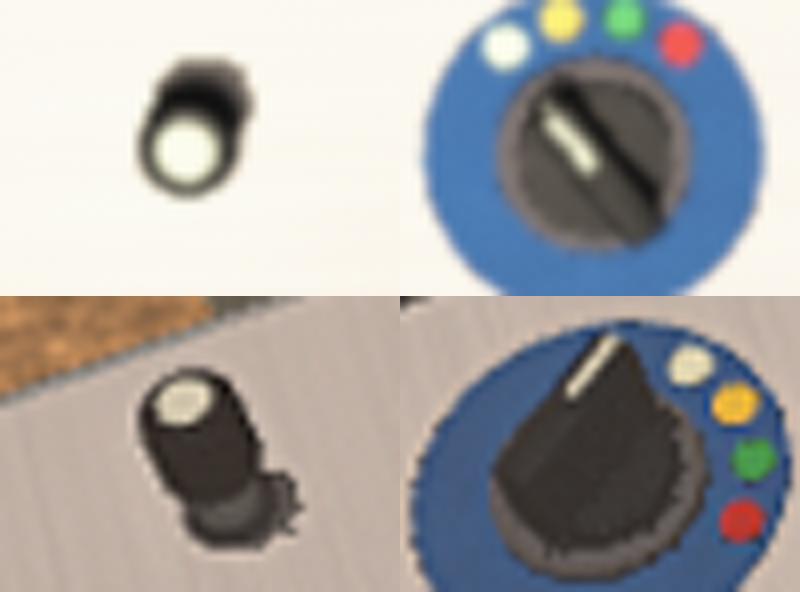

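```bash
cat > fit.py <<'E'
import numpy as np
from plant import ctrl
from scipy.optimize import least_squares
C={n:ctrl.calibration(n) for n in("top","side")}
def proj(n,P):
    P=np.atleast_2d(P);T=C[n]["camera_from_world"];p=P@T[:3,:3].T+T[:3,3];p=p@C[n]["K"].T;return p[:,:2]/p[:,2:]
def tri(a,b):
    f=lambda P:np.r_[proj("top",P)[0]-a,proj("side",P)[0]-b];r=least_squares(f,[.6,0,.1]);return r.x,np.abs(r.fun).max()
def frame(x,y,yaw):
    c,s=np.cos(yaw),np.sin(yaw);R=np.array([[c,-s,0],[s,c,0],[0,0,1]]);ca,sa=np.cos(.21),np.sin(.21)
    F=R@np.array([[ca,0,-sa],[0,1,0],[sa,0,ca]])
    g=lambda ly:np.array([x,y,0])+R@np.array([-.012*ca,ly,.081-.012*sa])
    return F,g(.088),g(-.078)
E
python3 - <<'E'
from fit import *
kt=np.array([277.8,268.6]);ks=np.array([282.4,194.8])
dt=np.array([[344.8,250.3],[351.7,246.8],[359.7,246.8],[366.7,250.1]]);ds=np.array([[318.9,255.2],[324.6,260.1],[326.9,266.9],[325.2,274.7]])
print("knob",tri(kt,ks))
for a,b in zip(dt,ds):print(tri(a,b))
def model(p):
    F,k,s=frame(*p[:3]);th=p[3]-np.array([0,.45,.91,1.35])
    D=s+.038*(np.cos(th)[:,None]*F[:,0]+np.sin(th)[:,None]*F[:,1])
    return D,k+F[:,2]*(.043+p[4])
def f(p):
    D,K=model(p);return np.r_[(proj("top",D)-dt).ravel(),(proj("side",D)-ds).ravel(),proj("top",K)[0]-kt,proj("side",K)[0]-ks]
r=least_squares(f,[.6,0,0,.7,.0]);print(r.x,np.sqrt(np.mean(r.fun**2)),r.fun.round(1))
F,k,s=frame(*r.x[:3]);print(F,k,s,model(r.x)[1], s+.026*F[:,2])
for c in[(-.102,.16,.06),(-.102,-.16,.06),(.102,.16,.102),(.102,-.16,.102)]:
    y=r.x[2];P=[r.x[0]+c[0]*np.cos(y)-c[1]*np.sin(y),r.x[1]+c[0]*np.sin(y)+c[1]*np.cos(y),c[2]];print(proj("top",P),proj("side",P))
E
```

```text
knob (array([0.55590074, 0.12044206, 0.12448916]), np.float64(0.05043248016295365))
(array([ 0.59404174, -0.02216732,  0.08789485]), np.float64(0.1413302116835098))
(array([ 0.60138453, -0.03716704,  0.08872356]), np.float64(0.1316623395921681))
(array([ 0.60114781, -0.05440023,  0.08956027]), np.float64(0.10956192072555382))
(array([ 0.59372499, -0.0694913 ,  0.0875424 ]), np.float64(0.19503430374109598))
[ 0.57715655  0.03302798 -0.0018915   0.67753572  0.00325679] 0.3457628643272083 [-0.5  0.1 -0.4  0.1 -0.4  0.1 -0.5  0.   0.2  0.6  0.1  0.4  0.2  0.7
  0.4  0.4 -0.3  0.   0.   0. ]
[[ 9.78029165e-01  1.89149431e-03 -2.08459527e-01]
 [-1.84993991e-03  9.99998211e-01  3.94300715e-04]
 [ 2.08459900e-01  0.00000000e+00  9.78030915e-01]] [0.56558665 0.12105003 0.07849848] [ 0.56527267 -0.04494968  0.07849848] [0.55594399 0.12106826 0.12373905] [ 0.55985272 -0.04493943  0.10392728]
[[246.95650525 306.45992578]] [[241.89755858 199.23872537]]
[[392.94410477 304.76554922]] [[271.23680776 323.08884014]]
[[244.34700844 211.79115064]] [[331.02839412 167.19320601]]
[[393.25149883 209.9993191 ]] [[378.64697406 284.59199059]]
```

Two-view triangulation agrees with the text: the dots lie on the face and the knob top is at z=0.124, so q≈0.003. I'll approach above the knob.

Request:
{"api": "step_arm", "payload": {
  "deltas": [
    [[0,0,0],-6.9,1],
    [[0,0,0],-6.9,1],
    [[0,0,0],-6.9,1],
    [[-0.0199,-0.0273,0],0,1],
    [[-0.0199,-0.0273,0],0,1],
    [[-0.0199,-0.0273,0],0,1],
    [[-0.0199,-0.0273,0],0,1],
    [[-0.0199,-0.0273,0],0,1],
    [[-0.0199,-0.0273,0],0,1],
    [[-0.0199,-0.0273,0],0,1],
    [[-0.0199,-0.0273,0],0,1],
    [[-0.0199,-0.0273,0],0,1],
    [[-0.0199,-0.0273,0],0,1],
    [[-0.0199,-0.0273,0],0,1],
    [[-0.0199,-0.0273,0],0,1],
    [[-0.0199,-0.0273,0],0,1],
    [[-0.0199,-0.0273,0],0,1],
    [[-0.0199,-0.0273,0],0,1],
    [[-0.0199,-0.0273,0],0,1],
    [[-0.0199,-0.0273,0],0,1]
  ],
  "grip_force": 40
}}

```text
time: 1.77
position: [0.5596, 0.1198, 0.2311]
orientation: [[-1.0, -0.001, -0.001], [-0.001, 1.0, -0.0], [0.001, -0.0, -1.0]]
wrist_force: [-0.3, 0.9, 0.6]
width: 0.0855
gripper_force: 0.0
```

Run:
```python
from fit import *
import cv2
s=ctrl.get_state();print(s['time'],s['position'],s['orientation'].round(3),s['qpos'].round(3))
c=ctrl.calibration("wrist");im=ctrl.camera("wrist");K=c['K'];T=c['camera_from_world']
print(K)
def wp(P):
    p=T[:3,:3]@np.array(P)+T[:3,3];th=np.arctan2(np.hypot(p[0],p[1]),p[2]);u=p[:2]/np.hypot(*p[:2])
    return K[:2,2]+K[0,0]*th*u
im=im[:,:,::-1].copy();cv2.imwrite("pics/w1raw.png",im)
F,k,sw=frame(.57716,.03303,-.0019)
for P in(k+F[:,2]*.0463,sw+F[:,2]*.038,k):
    print(wp(P));cv2.drawMarker(im,tuple(int(round(v)) for v in wp(P)),(255,0,255),0,8,1)
cv2.imwrite("pics/w1.png",im)
```

```text
1.7667 [0.55956385 0.11976621 0.23106577] [[-1.    -0.001 -0.001]
 [-0.001  1.    -0.   ]
 [ 0.001 -0.    -1.   ]] [ 0.19   0.347  1.749  0.     1.047 -1.382]
[[371.64829954   0.         329.43611926]
 [  0.         371.64829954 243.20087584]
 [  0.           0.           1.        ]]
[331.53190709 236.83758187]
[123.65023202 236.68586895]
[331.22254744 234.70309238]
```

View pics/w1.png

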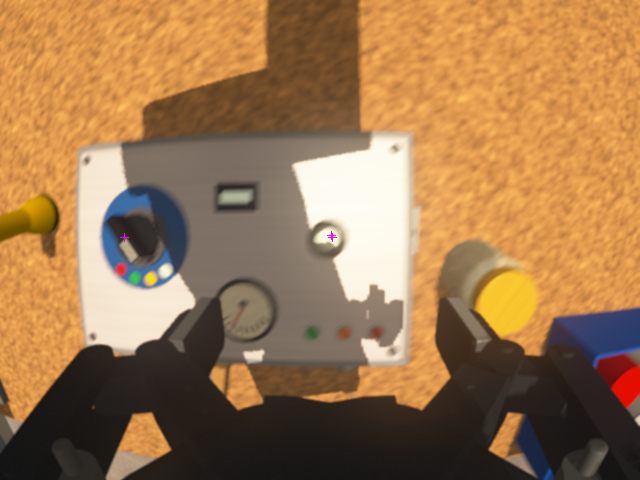

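Run:
```python
import cv2,numpy as np
im=cv2.imread("pics/w1raw.png")
f=lambda x,y:cv2.resize(im[y:y+60,x:x+50],(500,600),interpolation=cv2.INTER_CUBIC)[:, :400]
cv2.imwrite("pics/w1c.png",np.hstack([f(305,208),f(100,208)]))
```

```text
(no output)
```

View pics/w1c.png

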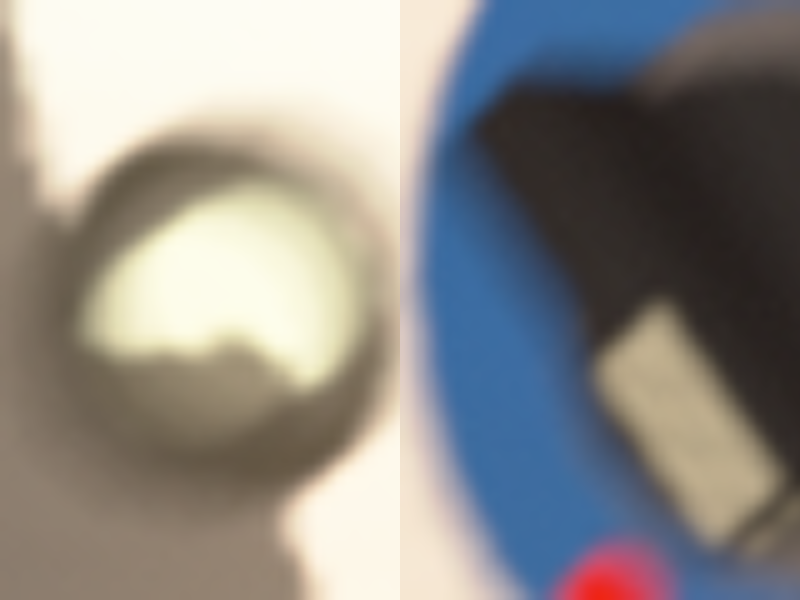

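The wrist view puts the knob at (326.5,238.7), against a predicted (331.5,236.8). That is about 4 mm lower in y, so I'll aim between the two at y≈0.119. Descending now, with the grip checked on closing.

Request:
{"api": "step_arm", "payload": {
  "deltas": [
    [[0.0016,-0.0008,0.0133],0,1],
    [[0,0,0.0133],0,1],
    [[0,0,0.0133],0,1],
    [[0,0,0.0133],0,1],
    [[0,0,0.0133],0,0.5],
    [[0,0,0.0133],0,0.3],
    [[0,0,0.0133],0,0.0],
    [[0,0,0.0133],0,0.0],
    [[0,0,0.0133],0,0.0],
    [[0,0,0.0133],0,0.0],
    [[0,0,0],0,0.0],
    [[0,0,0],0,0.0]
  ],
  "grip_force": 20
}}

```text
time: 2.82
position: [0.5567, 0.1205, 0.0976]
orientation: [[-1.0, -0.001, -0.002], [-0.001, 1.0, -0.0], [0.002, -0.0, -1.0]]
wrist_force: [0.2, -0.1, 0.3]
width: 0.0426
gripper_force: 0.0
```

Request:
{"api": "step_arm", "payload": {
  "deltas": [
    [[0,0,0],0,-0.2],
    [[0,0,0],0,-0.3],
    [[0,0,0],0,-0.4],
    [[0,0,0],0,-1],
    [[0,0,0],0,-1],
    [[0,0,0],0,-1]
  ],
  "grip_force": 20
}}

```text
time: 3.32
position: [0.558, 0.1208, 0.0991]
orientation: [[-1.0, -0.001, 0.002], [-0.001, 1.0, 0.0], [-0.002, 0.0, -1.0]]
wrist_force: [-0.0, 2.6, 3.1]
width: 0.0272
gripper_force: 20.0
```

Gripped cleanly, with small side forces. Now I'll pull along the face normal, a bit short of the target first.

Request:
{"api": "step_arm", "payload": {
  "deltas": [
    [[0,0,0],0,-1],
    [[0,0,0],0,-1],
    [[0.0005,0,-0.00245],0,-1],
    [[0.0005,0,-0.00245],0,-1],
    [[0.0005,0,-0.00245],0,-1],
    [[0.0005,0,-0.00245],0,-1],
    [[0.0005,0,-0.00245],0,-1],
    [[0.0005,0,-0.00245],0,-1],
    [[0.0005,0,-0.00245],0,-1],
    [[0.0005,0,-0.00245],0,-1],
    [[0.0005,0,-0.00245],0,-1],
    [[0.0005,0,-0.00245],0,-1],
    [[0,0,0],0,-1],
    [[0,0,0],0,-1]
  ],
  "grip_force": 40
}}

```text
time: 4.48
position: [0.5529, 0.1207, 0.1229]
orientation: [[-1.0, -0.001, 0.001], [-0.001, 1.0, 0.0], [-0.001, 0.0, -1.0]]
wrist_force: [4.1, 3.2, -0.5]
width: 0.0261
gripper_force: 40.0
```

Run:
```python
from fit import *
import cv2
s=ctrl.get_state();print(s['time'],s['position'],s['wrist_force'],s['width'])
F,k,sw=frame(.57716,.03303,-.0019)
im=ctrl.camera("side")[:,:,::-1].copy();cv2.imwrite("pics/side1raw.png",im)
for h in(.012,.043,.073):print(h,proj("side",k+F[:,2]*h))
cv2.imwrite("pics/side1.png",cv2.resize(im[165:240,250:330],(640,600),interpolation=cv2.INTER_CUBIC))
```

```text
4.4833 [0.55292331 0.12074773 0.12290364] [ 4.05726111  3.16348515 -0.5328512 ] 0.02613404985509089
0.012 [[287.03261757 205.10627232]]
0.043 [[282.88133733 195.82492464]]
0.073 [[278.67875231 186.42887076]]
```

View pics/side1.png

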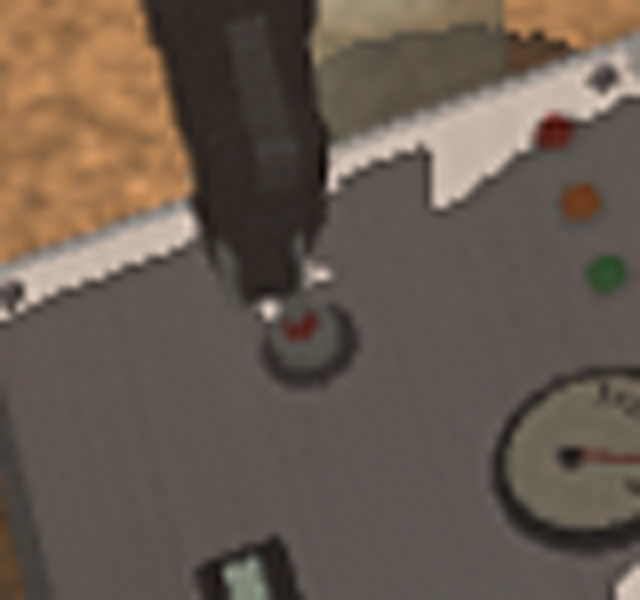

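The side view shows red band right at the bushing, at crop pixel (302,325), with no bare stem below it. Estimated q is about 0.0275, so I'll pull 4 mm more, release slowly and back up to inspect.

Request:
{"api": "step_arm", "payload": {
  "deltas": [
    [[0.0003,0,-0.0013],0,-1],
    [[0.0003,0,-0.0013],0,-1],
    [[0.0002,0,-0.0013],0,-1],
    [[0,0,0],0,-1],
    [[0,0,0],0,-1],
    [[0,0,0],0,-1]
  ],
  "grip_force": 40
}}

```text
time: 5.03
position: [0.5521, 0.1207, 0.1267]
orientation: [[-1.0, -0.001, 0.001], [-0.001, 1.0, 0.0], [-0.001, 0.0, -1.0]]
wrist_force: [4.9, 2.0, -2.8]
width: 0.0265
gripper_force: 39.8
```

Run:
```python
from fit import *
import cv2
ims=[ctrl.camera("side")[:,:,::-1] for _ in range(2)]
a=cv2.imread("pics/side1raw.png")
f=lambda im:cv2.resize(im[190:220,270:305],(400,343),interpolation=cv2.INTER_CUBIC)
cv2.imwrite("pics/side2.png",np.hstack([f(a),f(ims[1])]))
print(ctrl.get_state()['position'])
```

```text
[0.55210947 0.120759   0.12666912]
```

View pics/side2.png

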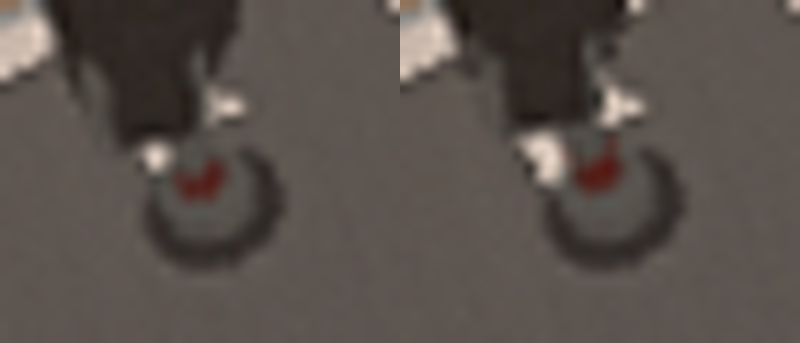

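The band's lower edge has risen about 0.7 px between the two pulls, so it looks wholly out. I'll release, back away, and verify up close with the wrist camera.

Request:
{"api": "step_arm", "payload": {
  "deltas": [
    [[0,0,0],0,-0.3],
    [[0,0,0],0,-0.2],
    [[0,0,0],0,0.0],
    [[0,0,0],0,0.5],
    [[0,0,0],0,0.5],
    [[0,0,-0.012],0,0.5],
    [[0,0,-0.02],0,0.5],
    [[0,0,-0.02],0,0.5],
    [[0,0,-0.02],0,0.5],
    [[0,0,-0.02],0,0.5],
    [[0.03,-0.03,0],-6,0.5],
    [[0.03,-0.03,0],0,0.5],
    [[0.02,-0.03,0],0,0.5],
    [[0,-0.03,0],0,0.5],
    [[0,-0.03,0],0,0.5],
    [[0,0,0],0,0.5]
  ],
  "grip_force": 40
}}

```text
time: 6.47
position: [0.4861, -0.0367, 0.2201]
orientation: [[-0.995, -0.103, 0.002], [-0.103, 0.995, -0.001], [-0.002, -0.002, -1.0]]
wrist_force: [1.2, 0.1, -0.1]
width: 0.0644
gripper_force: 0.0
```

Run:
```python
from fit import *
import cv2
s=ctrl.get_state();print(s['time'],s['position'])
W=ctrl.camera("wrist")[:,:,::-1];S=ctrl.camera("side")[:,:,::-1];T=ctrl.camera("top")[:,:,::-1]
for n,i in(("w2",W),("s2",S),("t2",T)):cv2.imwrite(f"pics/{n}raw.png",i)
r=lambda i,w,h:cv2.resize(i,(w,h),interpolation=cv2.INTER_CUBIC)
f=lambda im,x,y:r(im[y:y+37,x:x+50],400,296)
a=np.hstack([r(W,400,300),np.zeros((300,400,3),np.uint8)])
cv2.imwrite("pics/c2.png",np.vstack([a,np.hstack([f(S,260,178),f(T,255,250)])]))
```

```text
6.4667 [ 0.48613575 -0.03673535  0.22012598]
```

View pics/c2.png

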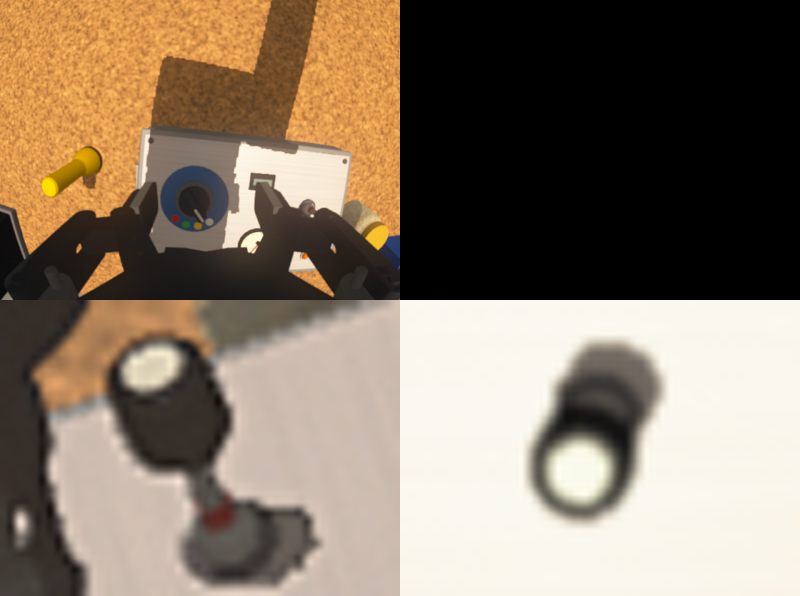

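Run:
```python
from fit import *
import cv2
F,k,sw=frame(.57716,.03303,-.0019)
P,e=tri(np.array([276.9,270.6]),np.array([278.3,185.9]));print(P,e,(P-k)@F.T[2]-.043)
P0=np.array([.5559,.12044,.12449]);print("moved",P-P0,(P-P0)@F[:,2])
# red profile along stem in side image
im=cv2.imread("pics/s2raw.png").astype(float)
hs=np.arange(.010,.034,.001);pts=np.array([proj("side",k+F[:,2]*h)[0] for h in hs])
for off in(0,1):
  m=cv2.remap(im.astype(np.float32),(pts[:,0]+off).astype(np.float32)[None],pts[:,1].astype(np.float32)[None],cv2.INTER_LINEAR)[0]
  print([(round(h*1000),round(p[0]),round(p[1]),int(v[2]-v[1])) for h,p,v in zip(hs,pts,m)])
b=im[198:216,282:292];print((b[...,2]-b[...,1]).astype(int));print(b[...,1].astype(int))
```

```text
[0.55047653 0.120511   0.15209547] 0.4085164488055284 0.03213064443626415
moved [-5.42347412e-03  7.09985466e-05  2.76054737e-02] 0.028129609692806826
[(10, 287, 206, 35), (11, 287, 205, 41), (12, 287, 205, 47), (13, 287, 205, 47), (14, 287, 205, 45), (15, 287, 204, 41), (16, 287, 204, 36), (17, 286, 204, 26), (18, 286, 203, 17), (19, 286, 203, 8), (20, 286, 203, 4), (21, 286, 202, 5), (22, 286, 202, 4), (23, 286, 202, 4), (24, 285, 202, 5), (25, 285, 201, 5), (26, 285, 201, 5), (27, 285, 201, 5), (28, 285, 200, 5), (29, 285, 200, 5), (30, 285, 200, 5), (31, 285, 199, 5), (32, 284, 199, 5), (33, 284, 199, 5)]
[(10, 287, 206, 24), (11, 287, 205, 32), (12, 287, 205, 41), (13, 287, 205, 44), (14, 287, 205, 45), (15, 287, 204, 46), (16, 287, 204, 44), (17, 286, 204, 37), (18, 286, 203, 30), (19, 286, 203, 22), (20, 286, 203, 14), (21, 286, 202, 10), (22, 286, 202, 5), (23, 286, 202, 4), (24, 285, 202, 4), (25, 285, 201, 4), (26, 285, 201, 4), (27, 285, 201, 4), (28, 285, 200, 4), (29, 285, 200, 4), (30, 285, 200, 5), (31, 285, 199, 5), (32, 284, 199, 6), (33, 284, 199, 5)]
[[ 5  7  7  4 
[... 655 characters left out ...]
92 189 187]
 [212 132  82  80  67 173 197 195 191 190]
 [200 149  88  79  75 111 174 198 198 194]
 [196 159  87  77  82  72  86 173 184 179]
 [193 204 114  75  82  67  51  70  87  69]
 [191 202 136  71  57  44  40  67  83  69]
 [194 194 115  51  42  42  45  74  88  85]
 [191 166 102  71  56  59  69  87  91  87]
 [166 133  94  87  81  89  92  91  89  86]
 [151  94  80  84  89  88  89  90  86  84]
 [151  95  82  79  83  86  84  86  85  70]
 [163  97  84  80  78  80  82  83  70  56]
 [197 125  77  82  68  59  55  53  52  56]
 [192 173 123  89  71  52  46  49  49  66]
 [188 193 203 157 116 110 112 119 116 126]
 [187 188 192 194 196 198 200 203 201 199]
 [187 183 189 187 187 187 189 190 193 187]]
```

The choke reads q≈0.0315: the band is wholly out with its lower edge just above the bushing, and it's been let go. Next is the switch: align to the bar and move over it.

Request:
{"api": "step_arm", "payload": {
  "deltas": [
    [[0,0,0],-6.68,0.5],
    [[0,0,0],-6.68,0.5],
    [[0,0,0],-6.68,0.3],
    [[0,0,0],-6.68,0.2],
    [[0,0,0],-6.68,0.1],
    [[-0.0103,-0.0105,0.012],0,0],
    [[-0.0103,-0.0105,0.012],0,0],
    [[-0.0103,-0.0105,0.012],0,0],
    [[-0.0103,-0.0105,0.012],0,0],
    [[-0.0103,-0.0105,0.012],0,0],
    [[0,0,0],0,0],
    [[0,0,0],0,0]
  ]
}}

```text
time: 7.62
position: [0.5585, -0.0396, 0.1581]
orientation: [[-0.771, -0.637, -0.002], [-0.637, 0.771, 0.0], [0.001, 0.001, -1.0]]
wrist_force: [-0.5, -0.1, 0.3]
width: 0.0426
gripper_force: 0.0
```

Run:
```python
from fit import *
import cv2
s=ctrl.get_state();print(s['time'],s['position'],s['qpos'].round(2))
W=ctrl.camera("wrist")[:,:,::-1].copy();c=ctrl.calibration("wrist");K=c['K'];T=c['camera_from_world']
def wp(P):
    p=T[:3,:3]@np.array(P)+T[:3,3];th=np.arctan2(np.hypot(p[0],p[1]),p[2]);u=p[:2]/np.hypot(*p[:2])
    return K[:2,2]+K[0,0]*th*u
F,k,sw=frame(.57716,.03303,-.0019)
d=np.cos(.6775)*F[:,0]+np.sin(.6775)*F[:,1];R=s['orientation']
for P,col in((sw+F[:,2]*.038+d*.022,(255,0,255)),(sw+F[:,2]*.038-d*.022,(255,0,255)),(s['position'],(0,255,0)),(sw+F[:,2]*.038,(255,255,0))):
    p=wp(P);print(p);cv2.drawMarker(W,tuple(int(round(v)) for v in p),col,0,10,1)
cv2.imwrite("pics/w3.png",cv2.resize(W[160:400,180:480],(750,600)))
```

```text
7.6167 [ 0.55848202 -0.03955955  0.15813668] [-0.09  0.43  1.83  0.    0.89 -2.35]
[322.23266159 306.11019928]
[322.21930504 224.0927917 ]
[328.56251441 307.35569045]
[322.19668696 265.8373752 ]
```

View pics/w3.png

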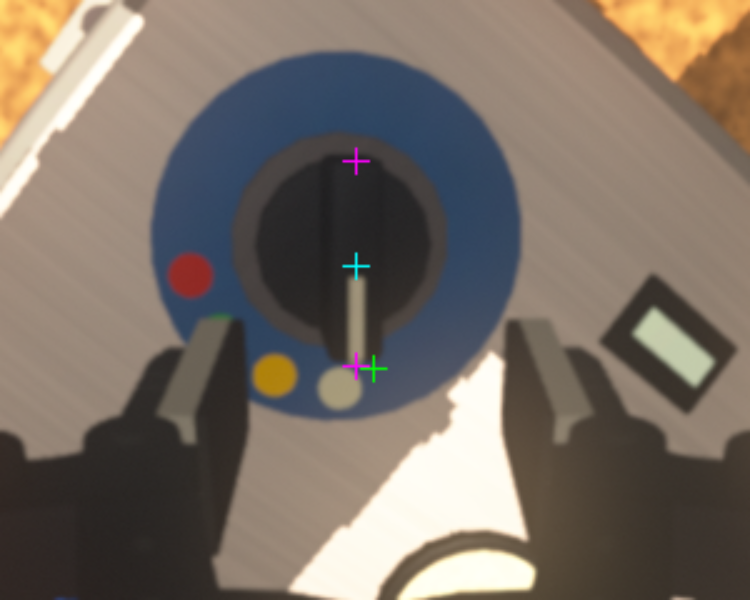

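The projected bar ends and centre (magenta and cyan) coincide with the bar in the image, at crop (354,160)–(356,362). I'll correct by 5 mm, descend and close.

Request:
{"api": "step_arm", "payload": {
  "deltas": [
    [[0.0014,-0.0024,0.0],0,0],
    [[0.0013,-0.0023,0.01],0,0],
    [[0,0,0.01],0,0],
    [[0,0,0.01],0,0],
    [[0,0,0.01],0,0],
    [[0,0,0.01],0,0],
    [[0,0,0.009],0,0],
    [[0,0,0],0,0],
    [[0,0,0],0,0]
  ],
  "grip_force": 20
}}

```text
time: 8.42
position: [0.5592, -0.046, 0.0988]
orientation: [[-0.772, -0.636, -0.002], [-0.636, 0.772, 0.0], [0.001, 0.001, -1.0]]
wrist_force: [0.7, 0.6, 0.2]
width: 0.0426
gripper_force: 0.0
```

Request:
{"api": "step_arm", "payload": {
  "deltas": [
    [[0,0,0],0,-0.3],
    [[0,0,0],0,-0.5],
    [[0,0,0],0,-0.6],
    [[0,0,0],0,-1],
    [[0,0,0],0,-1],
    [[0,0,0],0,-1],
    [[0,0,0],0,-1]
  ],
  "grip_force": 20
}}

```text
time: 9.0
position: [0.5595, -0.0455, 0.1003]
orientation: [[-0.772, -0.636, -0.0], [-0.636, 0.772, 0.001], [-0.0, 0.001, -1.0]]
wrist_force: [-3.5, 4.3, 4.6]
width: 0.0127
gripper_force: 20.4
```

Request:
{"api": "step_arm", "payload": {
  "deltas": [
    [[0,0,0],0,-1],
    [[0,0,0],0,-1],
    [[0,0,0],4,-1],
    [[0,0,0],4,-1],
    [[0,0,0],4,-1],
    [[0,0,0],4,-1],
    [[0,0,0],4,-1],
    [[0,0,0],4,-1],
    [[0,0,0],4,-1],
    [[0,0,0],4,-1],
    [[0,0,0],4,-1],
    [[0,0,0],4,-1],
    [[0,0,0],0,-1]
  ],
  "grip_force": 40
}}

```text
time: 10.08
position: [0.5593, -0.0452, 0.1005]
orientation: [[-1.0, 0.013, -0.0], [0.013, 1.0, 0.001], [0.0, 0.001, -1.0]]
wrist_force: [-4.4, 4.8, 8.4]
width: 0.0109
gripper_force: 40.2
```

Request:
{"api": "step_arm", "payload": {
  "deltas": [
    [[0,0,0],4,-1],
    [[0,0,0],4,-1],
    [[0,0,0],4,-1],
    [[0,0,0],4,-1],
    [[0,0,0],4,-1],
    [[0,0,0],4,-1],
    [[0,0,0],4,-1],
    [[0,0,0],4,-1],
    [[0,0,0],4,-1],
    [[0,0,0],2,-1],
    [[0,0,0],0,-1],
    [[0,0,0],0,-1]
  ],
  "grip_force": 50
}}

```text
time: 11.08
position: [0.5595, -0.0446, 0.1009]
orientation: [[-0.782, 0.623, 0.0], [0.623, 0.782, 0.002], [0.001, 0.002, -1.0]]
wrist_force: [-5.3, 7.9, 11.3]
width: 0.0106
gripper_force: 69.6
```

Run:
```python
from fit import *
import cv2
s=ctrl.get_state();print(s['time'],s['position'],s['torque'],s['wrist_force'],s['width'])
x=s['orientation'][:,0];F,k,sw=frame(.57716,.03303,-.0019)
h=np.arctan2(-x[1],-x[0]);print("heading",h,"in-plane turn",.6775-np.arctan(np.tan(h+.0019)*F[2,2]))
W=ctrl.camera("wrist")[:,:,::-1];S=ctrl.camera("side")[:,:,::-1]
r=lambda i,w,h:cv2.resize(i,(w,h),interpolation=cv2.INTER_CUBIC)
cv2.imwrite("pics/end.png",np.hstack([r(W[190:400,215:425],400,400),r(S[180:290,255:365],400,400)]))
```

```text
11.0833 [ 0.55950465 -0.04464097  0.10093137] [2.45277885 0.38122668 0.44410199] [-5.32707748  7.91811258 11.31095451] 0.010568791833909597
heading -0.672451898263883 in-plane turn 1.337264749761364
```

View pics/end.png

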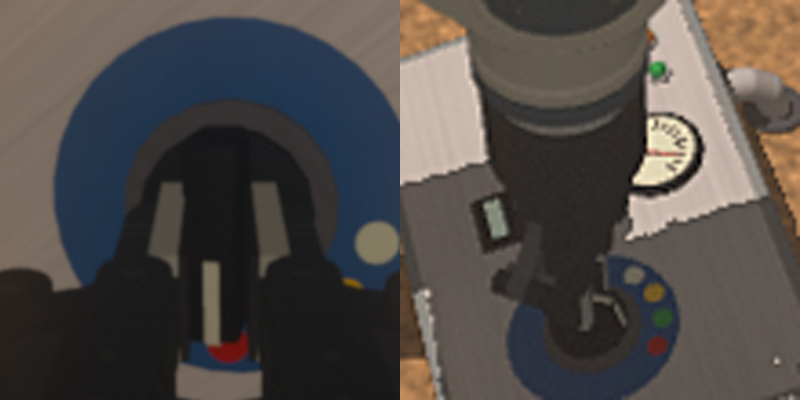

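The bar's white pointer sits at the red dot, and the tool has turned it by about 1.34 rad. The grip is firm and the forces are small, so I'm handing in while holding.

```bash
python3 -c "
from plant import ctrl
print(ctrl.job_done())"
```

```text
the job is handed in; nothing more can be done
None
```

I handed the job in at about 11 s, with the choke pulled to about 31.5 mm (red band just clear of the bushing) and let go, and the switch still held at START at about 1.34 rad; the hand-in returned no verdict.

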